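Measure an aluminium bar with the ratchet micrometer

ROBOT

A 7-joint arm with a two-finger parallel gripper is mounted at the origin on the work surface. World frame = base frame: x ahead of the robot, y to its left, z up, the work surface at z = 0. Lengths are in m, angles in degrees, forces in N, time in s.
With the tool pointing down it reaches from about 0.425 to 0.875 m from the base axis. Payload 4.7 kg.
Tool frame: the origin (TCP) lies midway between the tips of the shut fingers; the grasp point (between the pads) lies 19 mm behind it; z points along the fingers, y is the line along which they close (so a half turn about z gives the same grasp; the last joint's range is limited). The gripper opens to 87 mm and grips with 3 to 60 N. Pads are 19 mm wide; open, the fingers measure 117 mm over their backs; the gripper's body (75 mm by 190 mm) begins 51 mm behind the grasp point.
Start: joints at [67.672, 18.392, -4.016, 83.108, 1.295, 78.541, -3.26], TCP at [0.255, -0.598, 0.223] pointing down, gripper open.
Joint ranges: [-163.93, 163.93], [-17.29, 119.83], [-79.2, 71.16], [3.27, 140.29], [-89.18, 269.18], [5.43, 117.66], [-154.24, 154.24]. Speed limits (degrees/s): [147.25, 147.25, 180, 180, 180, 180, 180].

INTERFACE

Orientations are given as [roll, pitch, yaw] about the fixed x, y, z axes, in that order (R = Rz(yaw) Ry(pitch) Rx(roll)).
In Python, from cell import env, viewer, boxes_of, masks_of gives the robot as it stands. The module is installed in compiled form; this text tells all that it offers.
- The arm moves only by the tool apply_moves, never from a script. Its argument "moves" is a list of rows, each a list of 7 numbers: the shift along the tool's x, y, z scaled (see below), then the turn, a rotation vector about the tool's x, y, z scaled (see below), then the opening, from 0 (shut) to 1 (fully open). A call has 1 to 20 rows; each row is the pose to reach, as a shift and turn from the pose commanded when the call began, along the tool's axes at that moment; what a row does not reach only later rows make up. The controller multiplies each number of a shift by 0.2 m and each number of a turn by 1.5 rad. A row lasts 1/10 s, in which the tool goes at most 50 mm and 8.59 degrees, less where a joint would pass 70% of its speed; a pose out of reach is approached as far as the arm can. A call with a number of a shift or a turn outside -1 to 1 is refused whole. A call with a gripper value outside its range is refused whole. The fingers move at their own pace and stop on an object; "grip_force" is the grip in N (left out, the last holds). Time passes only in rows, so rows that repeat a pose let the fingers close. It gives the time, the measured TCP pose, the force, the opening and the grip force at its end, in the units of the state.
- env.get_obs(): the state, without advancing time (a new reading comes with each control period).
- viewer.read_camera(name): name is "scene" or "side" or "wrist"; returns the picture (480x640x3 uint8, red, green, blue); there is no depth.
- viewer.get_calibration(name): a dict with "fov_y" (degrees; the focal length in pixels is half the picture's height over the tangent of half this angle, whatever the lens; pixels are square), "cx", "cy" (the principal point, pixels), "position" and "orientation" of the camera in the world. Camera axes: x right, y up, looking along -z (the intrinsics and any distortion apply to the point x, -y, -z); pixel columns grow to the right and rows downward; lengths in m; the calibration is good to about 2 mm. The wrist camera is an equidistant fisheye: a pixel r from the principal point sees the ray r / f radians off the axis. A picture is of the moment at which its call begins: read the wrist's pose just before it. get_calibration takes no time and is no camera call; for the wrist camera it gives the pose at the moment of the call.
- env.sign_off(): hands the job in; it is judged then, once.
Trained networks look in the newest picture that a camera, given by its name, has taken for a name from the list of things; names that differ only in an ending like _2 or _b are one class to them, and where a whole thing is asked for, a point or a joint stands for the part that bears it (a point fixed in the world has none). Each returns a list of dicts, best first, with "conf" (0 to 1); they miss things now and then, are a little off and sometimes report something else, mostly with a low value. They report only what shows in the picture. A call takes as long as a camera call. They do not tell look-alikes from the thing itself.
- boxes_of(camera, target): "location" ([column, row] in pixels, amid what is visible of it).
- masks_of(camera, target): "pixels" (480x640 bool, what is visible of it) and "location" ([column, row] in pixels, amid what is visible of it).
The state is a dict: "time_s": time; "qpos": joint angles; "joint_velocities": joint speeds; "effort": joint torques, N m; "tool_pos": TCP position; "tool_rot": TCP orientation; "force": force on the tool from outside, world axes, zero at the start; "wrist_torque": the same for the moment, N m; "grip_width": finger opening in m; "grasp_force": force on a finger pad.
Only numpy, scipy, OpenCV 4.12 (cv2) and the standard library are available. Lean on these libraries where they do the work, as an engineer would, in place of code of your own. Each camera call takes 0.05 s, during which the arm holds its last target. There are 200 camera calls.

TASK

Set the aluminium bar up for reading its thickness: lay it flat across the lower anvil of the upright micrometer with its blue middle mark on the anvil, let go, then turn the ratchet thimble clockwise (seen from above) with a light pinch until the spindle is down on the bar and the ratchet slips; give it two to four clicks and no more. Be gentle with the instrument: do not force the bar onto the anvil or push the micrometer out of plumb. Leave the bar clamped and let the other things lie.

Things in the scene. Friction and masses are not known exactly. Their poses are not given: they have to be found in the camera images.
- micrometer: Upright disc micrometer on a fixed green stand (base 115 x 90 mm; all 180 mm high). Origin: bench level on the spindle axis; z up. The throat opens to its -x; the dark C-frame's back, read-out and stand neck lie 30 to 58 mm off at its +x, within 33 mm either side in y. The 13 mm thick frame leaves the throat open to +-y too; its upper arm is 114 to 130 mm high.
- anvil: Lower measuring face: a flat steel disc, 20 mm diameter, facing up, 75 mm above the bench. Origin: centre of the face. Above it the spindle, with a like disc facing down, slides on the same axis without turning; it starts 16 to 20.5 mm above the anvil face. The thimble lowers it 10 mm a full turn.
- thimble: Ratchet thimble: knurled aluminium drum, 21 mm diameter, 33 mm tall, on the vertical spindle axis, with a dark 4 mm cap and a red mark on top. It turns in place, clockwise from above to close: 0.028 N m while the spindle runs free, 0.050 N m while the ratchet slips. Origin: centre of its lower end, 142 mm above the bench. Below it is a sleeve of 16 mm diameter.
- ratchet (a joint): Angle (rad) by which the thimble has slipped on its ratchet: about 0 at the start; it grows while the thimble is turned clockwise with the spindle hard on the bar (one click is about 0.26 rad). While the spindle runs free it stays put but for some hundredths.
- bar: Bare aluminium flat bar, 20 mm (x) by 160 mm (y) by 12 mm (z), about 104 g, lying flat on the bench. Origin: centre of its underside. A thin blue line round it marks the middle of its length. To keep the gripper's body clear of the thimble it is best held about 60 mm from the middle.
- hammer: Claw hammer with red handle, 280 mm, lying on the bench; leave alone. Origin: underside, near its middle.
- oil_can: Red oil can, 68 mm diameter, 120 mm high with a thin brass spout; leave alone. Origin: centre of its underside.
- paste_tin: Flat metal tin, 60 mm diameter, 32 mm high; leave alone. Origin: centre of its underside.
- screwdriver: Screwdriver with orange handle, 200 mm, lying on the bench; leave alone. Origin: underside, near its middle.
- pivot (a joint): Tilt (rad) of the micrometer on the stand's friction pivot, 57 mm above the bench, 47 mm behind the spindle axis; 0 = plumb, as it starts; 0.01 counts as out of plumb. It stays put unless pushed: about 6.5 N at the thimble towards the micrometer's -x, 12 N towards its +x, or 14 N down on the anvil, turns it.
There are look-alikes about, which are no part of the job. What is shaped like the part that bears micrometer but turquoise is not meant.

How it is judged (in metres and radians):
On the way, in this order (a step that is already met when the one before it is completed fails the run):
1. the bar rests on the anvil at its middle mark, flat and let go (contact force between bar and anvil above 0.3 N and horizontal distance between bar and anvil below 0.009 m and angle between bar's own z axis and vertical below 0.06 rad and contact force between the fingers and bar below 0.05 N), for 0.3 s.
2. the ratchet slips by 0.5 rad or more with the bar clamped (value of joint ratchet above 0.5 rad and contact force between bar and anvil above 5 N), for 0.2 s.
At the end, for the whole second after the job is handed in: The bar lies flat (within 0.06 rad) and still, clamped onto the anvil with over 5 N, its middle within 9 mm of the anvil's axis, and the ratchet has slipped between 0.5 and 1.3 rad (two to five clicks) in all (all of step 2 and value of joint ratchet below 1.3 rad and horizontal distance between bar and anvil below 0.009 m and angle between bar's own z axis and vertical below 0.06 rad and linear speed of bar below 0.01 m/s); the robot touches nothing.
It fails at once if the bar is forced onto the anvil (contact force between bar and anvil above 25 N).
It fails at once if the thimble is pinched hard (over 70 N, both fingers together) (contact force between the fingers and thimble above 70 N).
It fails at once if the micrometer is pushed out of plumb (value of joint pivot above 0.01 rad or value of joint pivot below -0.01 rad).
It fails at once if a bystander is disturbed (distance of any of hammer, oil_can, paste_tin, screwdriver from where it was at the start of the episode above 0.02 m).
It also fails if it takes over 70 s, if anything falls off the work surface, if the arm or the gripper's body presses on something with over 40 N, if the wrist force passes 120 N, or if a joint passes its speed limit or range.

## Working session

There is one attempt and no reset: what is moved stays moved. The work goes in short steps, Python scripts to look and compute and a tool call to move; the robot and the scene stay as the last step left them, time stands still between calls to the robot, and variables do not carry over. Pictures are saved under pics/ and viewed, at most 10 in all, crops included, and the job is handed in when it is done.

Besides the shell and the picture viewer there is one more tool, called after ">>>" by a JSON object that holds its "name" and its "arguments", one argument or row to a line. apply_moves: Moves the arm, as the interface text tells. Shifts and turns lie within -1 to 1; 1 stands for 0.2 m of shift or 1.5 rad of turn. Its arguments: {"type":"object","properties":{"moves":{"type":"array","items":{"type":"array","items":{"type":"number","minimum":-1,"maximum":1}}},"grip_force":{"type":"number"}},"required":["moves"]}

```bash
mkdir -p pics; cat > h.py <<'E'
import numpy as np, cv2
from cell import env, viewer, boxes_of, masks_of
from scipy.spatial.transform import Rotation as R
def cam(n):
    c=viewer.get_calibration(n); return c
def rot(c):
    o=np.array(c['orientation'],float)
    if o.shape==(3,3): return o
    if o.size==4: return R.from_quat(o).as_matrix()
    return R.from_euler('xyz',o,degrees=True).as_matrix()
def ray(c,px,fish=False):
    f=240/np.tan(np.radians(c['fov_y']/2)); u=(px[0]-c['cx']); v=(px[1]-c['cy'])
    if fish:
        r=np.hypot(u,v); t=r/f; s=np.sin(t)/max(r,1e-9); d=np.array([u*s,-v*s,-np.cos(t)])
    else: d=np.array([u/f,-v/f,-1.])
    return np.array(c['position']), rot(c)@d
def atz(c,px,z,fish=False):
    p,d=ray(c,px,fish); return p+d*(z-p[2])/d[2]
def proj(c,P,fish=False):
    f=240/np.tan(np.radians(c['fov_y']/2)); q=rot(c).T@(np.array(P)-c['position']); x,y,z=q[0],-q[1],-q[2]
    if fish:
        h=np.hypot(x,y); t=np.arctan2(h,z); return np.array([c['cx']+f*t*x/h,c['cy']+f*t*y/h])
    return np.array([c['cx']+f*x/z,c['cy']+f*y/z])
def save(n,im): cv2.imwrite('pics/'+n,cv2.cvtColor(im,cv2.COLOR_RGB2BGR))
E
python3 - <<'E'
from h import *
o=env.get_obs(); print({k:np.round(v,3) for k,v in o.items()})
ims=[]
for n in ['scene','side','wrist']:
    im=viewer.read_camera(n); c=cam(n); print(n,c)
    ims.append(im)
    for t in ['bar','micrometer','thimble','anvil']:
        print(n,t,[(round(b['conf'],2),np.round(b['location'])) for b in boxes_of(n,t)])
    save(n+'0.png',im)
E
```

```text
{'time_s': np.float64(0.0), 'qpos': array([67.673, 18.438, -4.018, 83.176,  1.294, 78.541, -3.258]), 'joint_velocities': array([-0.025, -0.009,  0.006,  0.053,  0.092,  0.01 ,  0.006]), 'effort': array([-0.0000e+00, -4.9129e+01, -4.0400e-01, -3.1253e+01, -6.4000e-02,
        4.4000e-02,  0.0000e+00]), 'tool_pos': array([ 0.255, -0.597,  0.221]), 'tool_rot': array([-1.7989e+02,  4.0000e-03,  2.3140e+01]), 'force': array([-0.578, -0.227,  0.294]), 'wrist_torque': array([0.002, 0.038, 0.039]), 'grasp_force': np.float64(0.0), 'grip_width': np.float64(0.087)}
scene {'fov_y': 53.46615572319187, 'cx': 323.1375667210639, 'cy': 243.22305896392652, 'position': array([1.5290495 , 0.07954248, 0.79333843]), 'orientation': array([57.22662717,  0.32087413, 97.07337101])}
scene bar [(0.87, array([255., 283.]))]
scene micrometer [(0.91, array([360., 247.])), (0.54, array([437., 217.])), (0.16, array([252., 286.]))]
scene thimble [(0.67, array([364., 230.])), (0.62, array([437., 201.]))]
scene anvil []
side {'fov_y': 44.848989354915744, 'cx': 332.46235306729733, 'cy': 243.31419737728567, 'position': array([0.43653589, 0.99989422, 0.77888412]), 'orientation': array([  57.35658207,   -0.68177074, -174.01941255])}
side bar [(0.67, array([340., 237.]))]
side micrometer [(0.64, array([465., 345.])), (0.62, array([356., 271.]))]
side thimble [(0.88, array([477., 323.])), (0.63, array([361., 251.]))]
side anvil [(0.46, array([360., 284.]))]
wrist {'fov_y': 65.70646984690485, 'cx': 323.1620697550014, 'cy': 237.5259315618212, 'position': array([ 0.31579945, -0.57188482,  0.3841147 ]), 'orientation': array([-1.39761830e+01, -3.92685574e-02, -6.69465177e+01])}
wrist bar []
wrist micrometer []
wrist thimble []
wrist anvil []
```

View pics/scene0.png

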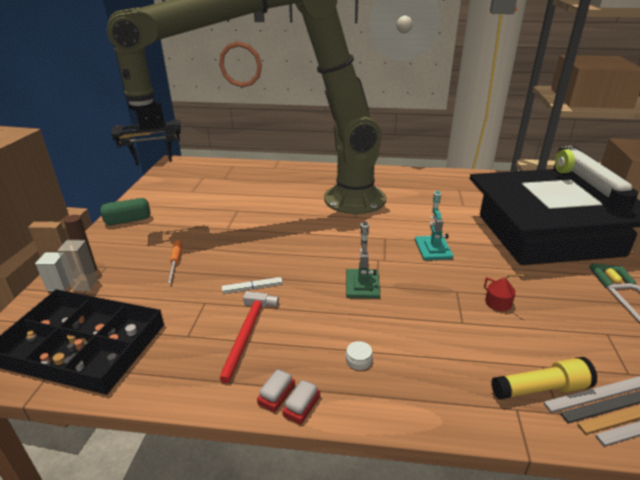

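View pics/side0.png

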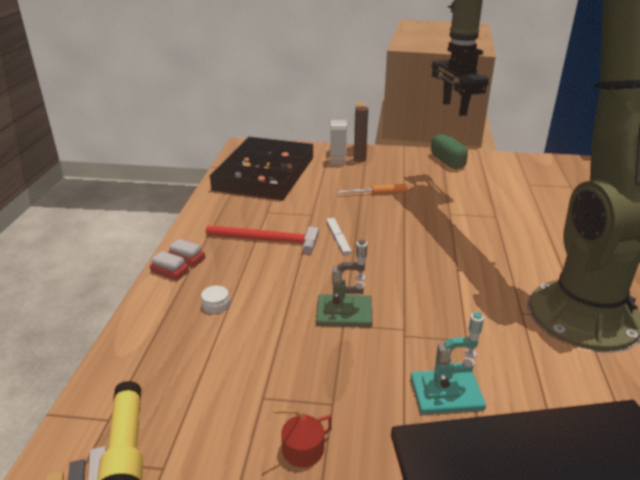

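The green-stand micrometer is at scene (362,260) and side (345,285). The turquoise look-alike is at scene (436,225) and side (450,365), so it is rejected. The bar is at scene (252,286) and side (338,237), with the hammer head right beside it. Other light-coloured strips lie at scene (600,400).

```bash
python3 - <<'E'
from h import *
C={n:cam(n) for n in ['scene','side']}
I={n:viewer.read_camera(n) for n in C}
exp={'scene':{'bar':(252,286),'thimble':(364,236)},'side':{'bar':(338,237),'thimble':(361,251)}}
loc={}
for n in C:
    for t in ['bar','thimble']:
        ms=masks_of(n,t); m=min(ms,key=lambda b:np.hypot(*(np.array(b['location'])-exp[n][t])))
        px=np.argwhere(m['pixels'])[:,::-1]; c=px.mean(0); loc[n,t]=c
        print(n,t,len(px),c.round(1),px.min(0),px.max(0))
        if t=='bar':
            P=np.array([atz(C[n],p,0.009)[:2] for p in px]); r=cv2.minAreaRect((P*1000).astype(np.float32)); print(P.mean(0).round(4),r)
            _,_,vt=np.linalg.svd(P-P.mean(0)); print('yaw long',np.degrees(np.arctan2(vt[0,1],vt[0,0])))
    hsv=cv2.cvtColor(I[n],cv2.COLOR_RGB2HSV); g=((hsv[...,0]>50)&(hsv[...,0]<82)&(hsv[...,1]>90)&(hsv[...,2]>30)).astype(np.uint8)
    x,y={'scene':(362,280),'side':(345,310)}[n]; w=np.zeros_like(g); w[y-25:y+25,x-40:x+40]=1
    px=np.argwhere(g*w)[:,::-1]; P=np.array([atz(C[n],p,0.012)[:2] for p in px]); print('base',len(px),cv2.minAreaRect((P*1000).astype(np.float32)))
A=[];B=[]
for n in C:
    p,d=ray(C[n],loc[n,'thimble']); d/=np.linalg.norm(d); M=np.eye(3)-np.outer(d,d); A.append(M);B.append(M@p)
print('thimble',np.linalg.solve(sum(A),sum(B)).round(4))
a=cv2.resize(I['scene'][210:310,210:400],None,fx=4,fy=4,interpolation=cv2.INTER_CUBIC)
save('crop1.png',a)
E
```

```text
scene bar 498 [252.4 285.2] [222 277] [282 293]
[ 0.5483 -0.2372] ((549.0753173828125, -236.83839416503906), (38.54991912841797, 160.9218292236328), 21.528207778930664)
yaw long 110.87029919121967
scene thimble 102 [364.4 228.7] [361 222] [368 236]
base 191 ((506.6628723144531, 53.62979507446289), (113.71610260009766, 81.16902923583984), 5.103410720825195)
side bar 381 [338.4 236.3] [327 218] [350 255]
[ 0.5417 -0.2321] ((542.4043579101562, -234.87899780273438), (26.487770080566406, 177.38365173339844), 20.8222713470459)
yaw long 110.13479098386844
side thimble 201 [361.2 249.7] [356 240] [367 259]Traceback (most recent call last):
  File "<stdin>", line 16, in <module>
cv2.error: OpenCV(4.12.0) /io/opencv/modules/imgproc/src/convhull.cpp:143: error: (-215:Assertion failed) total >= 0 && (depth == CV_32F || depth == CV_32S) in function 'convexHull'
```

```bash
cat >> h.py <<'E'
def go(pos,yaw,start=None):
    """print shift/turn numbers from the current pose (or start=(pos,yaw)) to a tool-down pose"""
    o=env.get_obs()
    p0,r0=(o['tool_pos'],o['tool_rot']) if start is None else (np.array(start[0]),[180,0,start[1]])
    R0=R.from_euler('xyz',r0,degrees=True); R1=R.from_euler('xyz',[180,0,yaw],degrees=True)
    print('shift',(R0.inv().apply(np.array(pos)-p0)/0.2).round(4),'turn',((R0.inv()*R1).as_rotvec()/1.5).round(4))
def tri(rays):
    A=0;B=0
    for p,d in rays:
        d=d/np.linalg.norm(d); M=np.eye(3)-np.outer(d,d); A=A+M; B=B+M@p
    return np.linalg.solve(A,B)
E
python3 - <<'E'
from h import *
C={n:cam(n) for n in ['scene','side']}
print('thimble',tri([ray(C['scene'],(364.4,228.7)),ray(C['side'],(361.2,249.7))]).round(4))
T=tri([ray(C['scene'],(364.4,228.7)),ray(C['side'],(361.2,249.7))])
I=cv2.imread('pics/scene0.png'); J=cv2.imread('pics/side0.png')
a=cv2.resize(I[215:305,210:390],(800,400),interpolation=cv2.INTER_CUBIC)
b=cv2.resize(J[235:330,310:390],(240,200),interpolation=cv2.INTER_CUBIC); 
canvas=np.zeros((600,800,3),np.uint8); canvas[:400]=a; canvas[400:,:240]=b
cv2.imwrite('pics/crop1.png',canvas)
# side base corners later
for px in [(318,296),(371,297),(372,325),(317,322)]: print('side base',atz(C['side'],px,0.012).round(3))
for px in [(349,270),(378,270),(381,291),(346,291)]: print('scene base',atz(C['scene'],px,0.012).round(3))
for px in [(245,300),(278,303),(262,310),(228,375)]: print('hammer',atz(C['scene'],px,0.02).round(3))
go((0.566,-0.291,0.2),110.5)
go((0.42,-0.44,0.221),67)
E
```

```text
thimble [0.4719 0.0522 0.1592]
side base [0.561 0.02  0.012]
side base [0.448 0.01  0.012]
side base [0.442 0.101 0.012]
side base [0.553 0.105 0.012]
scene base [0.454 0.014 0.012]
scene base [0.444 0.094 0.012]
scene base [0.537 0.105 0.012]
scene base [0.548 0.014 0.012]
hammer [ 0.624 -0.237  0.02 ]
hammer [ 0.626 -0.151  0.02 ]
hammer [ 0.657 -0.185  0.02 ]
hammer [ 0.868 -0.208  0.02 ]
shift [ 2.0309 -0.8003  0.1128] turn [ 0.0000e+00  1.0000e-04 -1.0165e+00]
shift [ 1.0669 -0.402   0.0079] turn [ 1.000e-04  1.000e-04 -5.104e-01]
```

View pics/crop1.png

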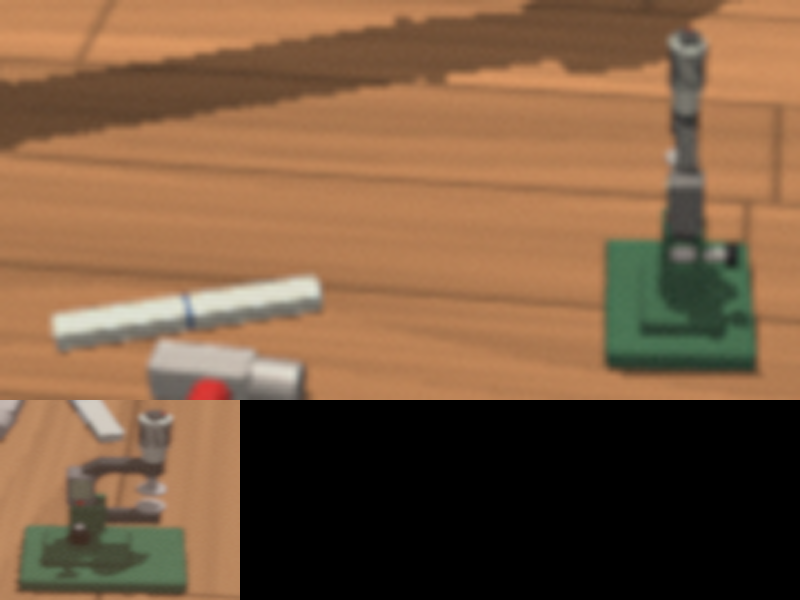

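>>> {"name": "apply_moves", "arguments": {
  "moves": [
    [0.25,-0.1,0,0,0,-0.1,0.6],
    [0.5,-0.2,0,0,0,-0.2,0.6],
    [0.75,-0.3,0,0,0,-0.3,0.6],
    [1,-0.4,0,0,0,-0.4,0.6],
    [1,-0.4,0,0,0,-0.5,0.6],
    [1,-0.4,0,0,0,-0.5,0.6]
  ]
}}

```text
time_s: 1.65
tool_pos: [0.4111, -0.4424, 0.2229]
tool_rot: [179.9, -0.1, 66.5]
force: [-1.0, 0.3, -0.5]
grip_width: 0.054
grasp_force: 0.0
```

```bash
python3 - <<'E'
from h import *
o=env.get_obs();print(o['tool_pos'],o['tool_rot'],o['qpos'].round(0))
go((0.566,-0.291,0.2),110.5)
E
```

```text
[ 0.41108082 -0.44235897  0.22292653] [ 1.79935384e+02 -6.60549403e-02  6.65296998e+01] [ 58.  14. -16.  90.   4.  77.  18.]
shift [1.0026 0.409  0.1162] turn [ 1.000e-03 -4.000e-04 -5.116e-01]
```

>>> {"name": "apply_moves", "arguments": {
  "moves": [
    [0.25,0.1,0,0,0,-0.1,0.6],
    [0.5,0.2,0,0,0,-0.2,0.6],
    [0.75,0.3,0,0,0,-0.3,0.6],
    [1,0.41,0,0,0,-0.4,0.6],
    [1,0.41,0,0,0,-0.51,0.6],
    [1,0.41,0,0,0,-0.51,0.6],
    [1,0.41,0,0,0,-0.51,0.6]
  ]
}}

```text
time_s: 2.35
tool_pos: [0.5622, -0.2989, 0.2221]
tool_rot: [-179.9, 0.0, 109.5]
force: [0.6, -1.2, -0.9]
grip_width: 0.0521
grasp_force: 0.0
```

```bash
python3 - <<'E'
from h import *
o=env.get_obs();print(o['tool_pos'],o['tool_rot'],o['qpos'].round(0))
c=cam('wrist'); im=viewer.read_camera('wrist'); save('w1.png',im)
for b in masks_of('wrist','bar')[:3]:
    px=np.argwhere(b['pixels'])[:,::-1]
    P=np.array([atz(c,p,0.012,True)[:2] for p in px]); print(b['conf'],len(px),b['location'],P.mean(0),cv2.minAreaRect((P*1000).astype(np.float32)))
    _,_,vt=np.linalg.svd(P-P.mean(0)); print(np.degrees(np.arctan2(vt[0,1],vt[0,0])))
h=cv2.cvtColor(im,cv2.COLOR_RGB2HSV); bl=(h[...,0]>100)&(h[...,0]<130)&(h[...,1]>100)
px=np.argwhere(bl)[:,::-1]; print('blue',len(px),px.mean(0) if len(px) else 0, atz(c,px.mean(0),0.012,True) if len(px) else 0)
E
```

```text
[ 0.56224457 -0.29893299  0.2221113 ] [-1.79884646e+02  4.97202743e-02  1.09491524e+02] [ 47.  19. -27.  84.   9.  79.  39.]
0.62 3152 [323.7, 148.3] [ 0.54264271 -0.2385128 ] ((542.9907836914062, -238.90206909179688), (21.064302444458008, 158.890869140625), 21.072046279907227)
-68.81118573564362
blue 476 [227.79831933 332.86554622] [ 0.504741   -0.46873435  0.012     ]
```

View pics/w1.png

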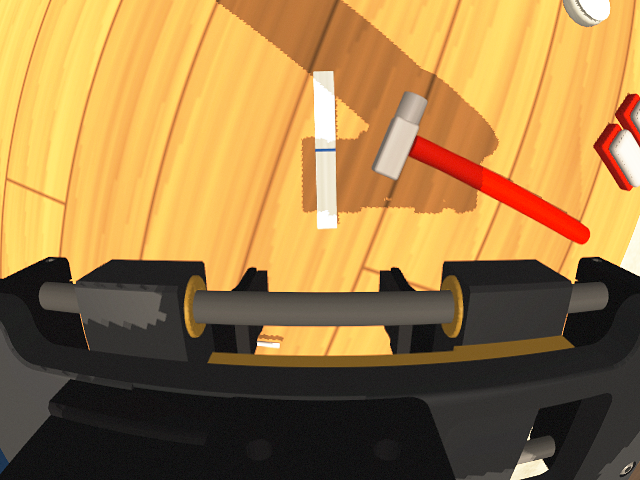

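```bash
python3 -c "
from h import *
go((0.5645,-0.2948,0.05),111.1)"
```

```text
shift [0.0188 0.0225 0.8615] turn [-0.0013  0.0007 -0.0192]
```

>>> {"name": "apply_moves", "arguments": {
  "moves": [
    [0.019,0.0225,0.2,0,0,-0.019,0.6],
    [0.019,0.0225,0.4,0,0,-0.019,0.6],
    [0.019,0.0225,0.6,0,0,-0.019,0.6],
    [0.019,0.0225,0.75,0,0,-0.019,0.6],
    [0.019,0.0225,0.86,0,0,-0.019,0.6],
    [0.019,0.0225,0.86,0,0,-0.019,0.6],
    [0.019,0.0225,0.86,0,0,-0.019,0.6]
  ]
}}

```text
time_s: 3.15
tool_pos: [0.5659, -0.2927, 0.051]
tool_rot: [-180.0, 0.0, 111.4]
force: [0.8, 0.3, 0.4]
grip_width: 0.0523
grasp_force: 0.0
```

```bash
python3 -c "
from h import *
go((0.5645,-0.2948,0.004),111.1); print(env.get_obs()['tool_pos'])"
```

```text
shift [-0.007  -0.0103  0.235 ] turn [-0.0004  0.0004  0.0029]
[ 0.5659294  -0.29269754  0.05100017]
```

>>> {"name": "apply_moves", "arguments": {
  "grip_force": 25,
  "moves": [
    [-0.003,-0.005,0.1,0,0,0,0.6],
    [-0.003,-0.005,0.18,0,0,0,0.6],
    [-0.003,-0.005,0.23,0,0,0,0.6],
    [-0.003,-0.005,0.23,0,0,0,0.6],
    [-0.003,-0.005,0.23,0,0,0,0.4],
    [-0.003,-0.005,0.23,0,0,0,0.0],
    [-0.003,-0.005,0.23,0,0,0,0.0],
    [-0.003,-0.005,0.23,0,0,0,0.0],
    [-0.003,-0.005,0.23,0,0,0,0.0],
    [-0.003,-0.005,0.23,0,0,0,0.0],
    [-0.003,-0.005,0.23,0,0,0,0.0],
    [-0.003,-0.005,0.23,0,0,0,0.0]
  ]
}}

```text
time_s: 4.35
tool_pos: [0.566, -0.2921, 0.0049]
tool_rot: [-180.0, 0.0, 111.6]
force: [-1.7, -0.0, 3.5]
grip_width: 0.0198
grasp_force: 25.0
```

```bash
python3 -c "
from h import *
print('turq',tri([ray(cam('scene'),(437,201)),ray(cam('side'),(477,323))]).round(3))
go((0.50,-0.20,0.22),100); go((0.425,-0.01,0.22),94,((0.50,-0.20,0.22),100))"
```

```text
turq [0.272 0.249 0.153]
shift [ 0.5489 -0.138  -1.0757] turn [-0.0002  0.0003  0.1346]
shift [ 1.0007 -0.2043 -0.    ] turn [ 0.     -0.      0.0698]
```

>>> {"name": "apply_moves", "arguments": {
  "grip_force": 40,
  "moves": [
    [0,0,0,0,0,0,0],
    [0,0,-0.1,0,0,0,0],
    [0,0,-0.2,0,0,0,0],
    [0,0,-0.35,0,0,0,0],
    [0,0,-0.5,0,0,0,0],
    [0.05,0,-0.65,0,0,0,0],
    [0.15,-0.02,-0.8,0,0,0.03,0],
    [0.25,-0.05,-0.9,0,0,0.06,0],
    [0.35,-0.08,-1,0,0,0.09,0],
    [0.45,-0.11,-1,0,0,0.12,0],
    [0.55,-0.14,-1,0,0,0.135,0],
    [0.55,-0.14,-1,0,0,0.135,0]
  ]
}}

```text
time_s: 5.55
tool_pos: [0.4987, -0.1969, 0.2044]
tool_rot: [-180.0, -0.0, 100.1]
force: [-0.3, 0.8, -1.0]
grip_width: 0.019
grasp_force: 40.0
```

>>> {"name": "apply_moves", "arguments": {
  "moves": [
    [0.1,-0.02,0,0,0,0,0],
    [0.25,-0.05,0,0,0,0.02,0],
    [0.4,-0.08,0,0,0,0.04,0],
    [0.55,-0.11,0,0,0,0.05,0],
    [0.7,-0.14,0,0,0,0.06,0],
    [0.85,-0.17,0,0,0,0.07,0],
    [0.95,-0.2,0,0,0,0.07,0],
    [1,-0.205,0,0,0,0.07,0],
    [1,-0.205,0,0,0,0.07,0],
    [1,-0.205,0,0,0,0.07,0]
  ]
}}

```text
time_s: 6.55
tool_pos: [0.4251, -0.0109, 0.2045]
tool_rot: [180.0, 0.0, 93.9]
force: [0.9, -0.5, -1.5]
grip_width: 0.0192
grasp_force: 40.0
```

```bash
python3 - <<'E'
from h import *
o=env.get_obs();print(o['tool_pos'],o['tool_rot'],o['grip_width'],o['force'])
c=cam('wrist'); im=viewer.read_camera('wrist'); save('w2.png',im)
for b in boxes_of('wrist','thimble'): print(b['conf'],b['location'],atz(c,b['location'],0.175,True))
for n in ['scene','side']:
    viewer.read_camera(n)
    for b in masks_of(n,'bar')[:1]:
        px=np.argwhere(b['pixels'])[:,::-1]; print(n,b['conf'],len(px),b['location'],px.min(0),px.max(0))
    save(n+'2.png',viewer.read_camera(n))
E
```

```text
[ 0.42513017 -0.01094203  0.20450501] [1.79974214e+02 2.40904484e-02 9.39169064e+01] 0.019153585036023952 [ 0.88304803 -0.52125908 -1.49556226]
0.56 [412.7, 160.4] [0.4677745  0.05137748 0.175     ]
scene 0.7 377 [369.8, 205.7] [334 200] [394 208]
side 0.55 540 [388.3, 231.3] [383 207] [397 255]
```

View pics/w2.png

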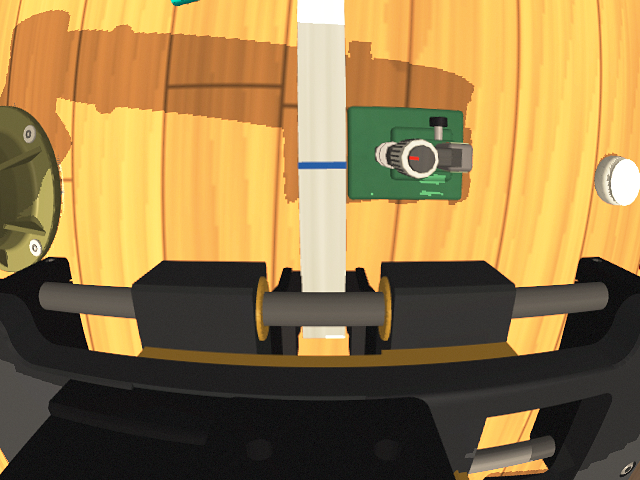

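The wrist view shows the held bar with its blue mark at (322,165). The green base has its left edge at column 348, and the thimble cap with the red mark is near (416,158).

```bash
python3 - <<'E'
from h import *
im=cv2.imread('pics/w2.png'); c=cam('wrist')
h=cv2.cvtColor(im,cv2.COLOR_BGR2HSV)
red=((h[...,0]<8)|(h[...,0]>172))&(h[...,1]>150); red[:,:380]=0; red[:,450:]=0; red[:130]=0; red[185:]=0
px=np.argwhere(red)[:,::-1]; print('red',len(px),px.mean(0),px.min(0),px.max(0),atz(c,px.mean(0),0.179,True))
bl=(h[...,0]>100)&(h[...,0]<130)&(h[...,1]>100); bl[:, :290]=0; bl[:,360:]=0; bl[:140]=0; bl[190:]=0
px=np.argwhere(bl)[:,::-1]; print('blue',len(px),px.mean(0),px.min(0),px.max(0))
o=env.get_obs(); 
for z in (0.205,0.212): print(z,atz(c,px.mean(0),z,True))
g=((h[...,0]>50)&(h[...,0]<80)&(h[...,1]>90)); g[:,:335]=0;g[:,475:]=0;g[:95]=0;g[210:]=0
px=np.argwhere(g)[:,::-1]; P=np.array([atz(c,p,0.012,True)[:2] for p in px]); r=cv2.minAreaRect((P*1000).astype(np.float32)); print('base',r)
for p in [(348,108),(462,111),(347,198),(463,200)]: print(atz(c,p,0.012,True).round(4))
# bar edges: left/right columns at rows
for row in (60,120,200,240):
    L=h[row,270:380]; ok=np.where(L[:,1]<60)[0]+270; a,b=ok.min(),ok.max(); 
    A=atz(c,(a-.5,row),0.212,True);B=atz(c,(b+.5,row),0.212,True); print(row,a,b,A[:2].round(4),B[:2].round(4),np.linalg.norm(A-B).round(4))
a=cv2.resize(im[125:195,370:480],None,fx=5,fy=5,interpolation=cv2.INTER_CUBIC)
s=cv2.imread('pics/side2.png'); s=cv2.resize(s[190:340,300:440],None,fx=2.2,fy=2.2,interpolation=cv2.INTER_CUBIC)
cv=np.zeros((350,550+s.shape[1]-60,3),np.uint8); cv=cv[:, :800]; cv[:,:550]=a; s=s[:330,:250]; cv[:s.shape[0],550:550+s.shape[1]]=s[:, :cv.shape[1]-550]
cv2.imwrite('pics/crop2.png',cv)
E
```

```text
red 35 [413.4        157.74285714] [409 156] [418 160] [0.46651242 0.05361414 0.179     ]
blue 315 [321.19365079 164.87619048] [298 162] [345 168]
0.205 [0.42002193 0.04736206 0.205     ]
0.212 [0.42003572 0.0477054  0.212     ]
base ((500.90570068359375, 56.181766510009766), (113.910888671875, 88.55016326904297), 4.167279243469238)
[0.4411 0.094  0.012 ]
[0.5539 0.1043 0.012 ]
[0.4465 0.0078 0.012 ]
[0.5643 0.0156 0.012 ]
60 298 344 [0.4074 0.0912] [0.4266 0.0925] 0.0193
120 298 344 [0.4091 0.0657] [0.4283 0.067 ] 0.0192
200 300 345 [0.4119 0.0325] [0.4312 0.0337] 0.0193
240 300 345 [0.4129 0.0152] [0.4325 0.0165] 0.0197
```

View pics/crop2.png

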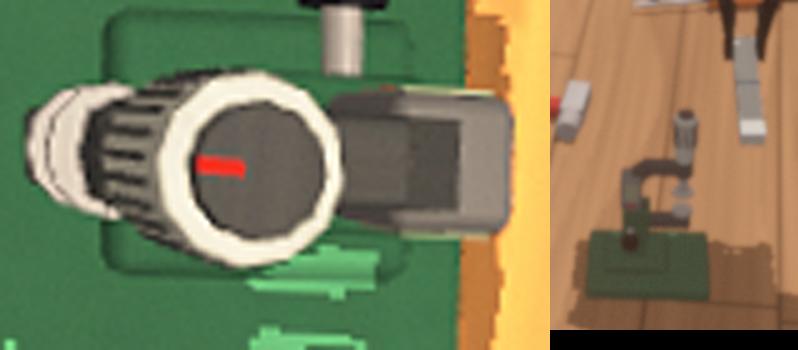

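```bash
python3 - <<'E'
from h import *
c=cam('wrist')
print('cap',atz(c,(421.2,158.3),0.179,True),'ring',atz(c,(419.8,158.2),0.175,True))
o=env.get_obs(); tp=o['tool_pos']
th=np.radians(94.1); u=np.array([np.cos(th),np.sin(th),0]); w=np.array([-u[1],u[0],0])
mid=np.array([0.420,0.0477,0])
for sag in (0,0.03,0.06):
    for n in ['scene','side']:
        cc=cam(n); Q=[]
        for s in (-.08,.08):
            for t in (-.01,.01):
                for z in (0.1996,0.2116):
                    P=mid+u*s+w*t; P[2]=z-(s+.06)*sag; Q.append(proj(cc,P))
        Q=np.array(Q); print(sag,n,Q.min(0).round(1),Q.max(0).round(1))
# image line of the bar in scene
viewer.read_camera('scene'); m=masks_of('scene','bar')[0]['pixels']
for col in (350,360,370,380,390):
    r=np.where(m[:,col])[0]; print(col,r.min() if len(r) else 0,r.max() if len(r) else 0,end=' ')
for s in (-.04,0,.04,.075):
    P=mid+u*s; P[:]=P; print('pred top+x edge', [proj(cam('scene'),[*(P-w*.01)[:2],z]).round(1) for z in (0.1996,0.2116)])
E
```

```text
cap [0.47066946 0.05375413 0.179     ] ring [0.47098058 0.05369518 0.175     ]
0 scene [333.8 199. ] [395.7 207.8]
0 side [382.6 206.3] [397.8 255.8]
0.03 scene [333.8 198.8] [395.6 209.3]
0.03 side [382.6 206. ] [397.6 257.8]
0.06 scene [333.8 198.6] [395.5 210.7]
0.06 side [382.6 205.8] [397.4 259.7]
350 200 207 360 201 207 370 201 207 380 201 209 390 201 208 pred top+x edge [array([349.1, 206.9]), array([349.2, 202.8])]
pred top+x edge [array([364.5, 207.2]), array([364.7, 203.1])]
pred top+x edge [array([379.9, 207.5]), array([380.2, 203.4])]
pred top+x edge [array([393.5, 207.8]), array([393.8, 203.7])]
```

>>> {"name": "apply_moves", "arguments": {
  "moves": [
    [0,0,0.1,0,0,0,0],
    [0,0,0.25,0,0,0,0],
    [0,0,0.4,0,0,0,0],
    [0,0,0.52,0,0,0,0],
    [0,0,0.61,0,0,0,0],
    [0,0,0.61,0,0,0,0],
    [0,0,0.61,0,0,0,0],
    [0,0,0.61,0,0,0,0]
  ]
}}

```text
time_s: 7.85
tool_pos: [0.4257, -0.01, 0.0838]
tool_rot: [179.9, 0.0, 94.0]
force: [0.7, 0.6, -0.9]
grip_width: 0.0196
grasp_force: 40.0
```

```bash
python3 - <<'E'
from h import *
o=env.get_obs();print(o['tool_pos'],o['tool_rot'],o['force'])
im=viewer.read_camera('scene'); sd=viewer.read_camera('side')
a=cv2.resize(im[195:285,325:415],(540,540),interpolation=cv2.INTER_CUBIC); b=cv2.resize(sd[230:320,330:373],(258,540),interpolation=cv2.INTER_CUBIC)
save('c3.png',np.hstack([a,b]))
c=cam('side'); 
for P in [(0.4708,0.0537,0.075),(0.4708,0.0537,0.091),(0.4708,0.0537,0.095)]: print(proj(c,P).round(1), proj(cam('scene'),P).round(1))
E
```

```text
[ 0.42565582 -0.00999063  0.08375963] [1.79879448e+02 3.76522368e-02 9.39511455e+01] [ 0.69150673  0.56403214 -0.94755693]
[360.2 284.8] [363.8 255.7]
[360.5 278.4] [364.  250.7]
[360.6 276.7] [364.1 249.4]
```

View pics/c3.png

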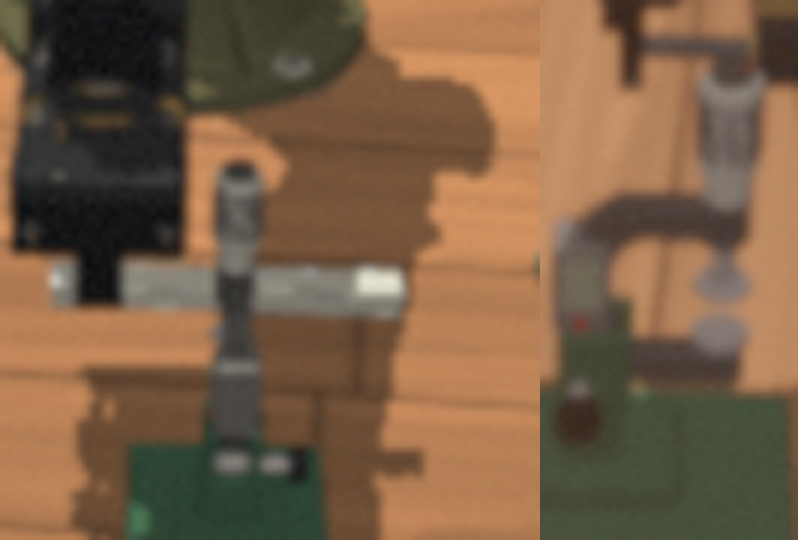

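>>> {"name": "apply_moves", "arguments": {
  "moves": [
    [0.003,0.05,0,0,0,0,0],
    [0.006,0.1,0,0,0,0,0],
    [0.008,0.14,0,0,0,0,0],
    [0.01,0.18,0,0,0,0,0],
    [0.011,0.22,0,0,0,0,0],
    [0.012,0.255,0,0,0,0,0],
    [0.012,0.255,0,0,0,0,0],
    [0.012,0.255,0,0,0,0,0],
    [0.012,0.255,0,0,0,0,0]
  ]
}}

```text
time_s: 8.85
tool_pos: [0.4749, -0.004, 0.0824]
tool_rot: [-180.0, 0.0, 94.0]
force: [0.7, -0.1, -0.9]
grip_width: 0.0192
grasp_force: 40.0
```

```bash
python3 - <<'E'
from h import *
o=env.get_obs();print(o['tool_pos'],o['tool_rot'],o['force'],o['wrist_torque'])
im=viewer.read_camera('wrist'); c=cam('wrist'); sd=viewer.read_camera('side'); sc=viewer.read_camera('scene')
print(proj(c,(0.4708,0.0537,0.179),True))
cv=np.zeros((600,800,3),np.uint8)
cv[:360,:480]=cv2.resize(im[40:280,160:480],(480,360))
cv[:360,480:800]=cv2.resize(sd[235:325,315:395],(320,360),interpolation=cv2.INTER_CUBIC)
cv[360:600,:480]=cv2.resize(sc[220:280,320:440],(480,240),interpolation=cv2.INTER_CUBIC)
save('c4.png',cv); save('w4.png',im)
E
```

```text
[ 0.47485618 -0.00404798  0.08239542] [-1.79965488e+02  1.31943494e-02  9.39518406e+01] [ 0.65752303 -0.11647667 -0.85734453] [-0.07991547 -0.09532295 -0.01369329]
[321.59236336 190.71937797]
```

View pics/c4.png

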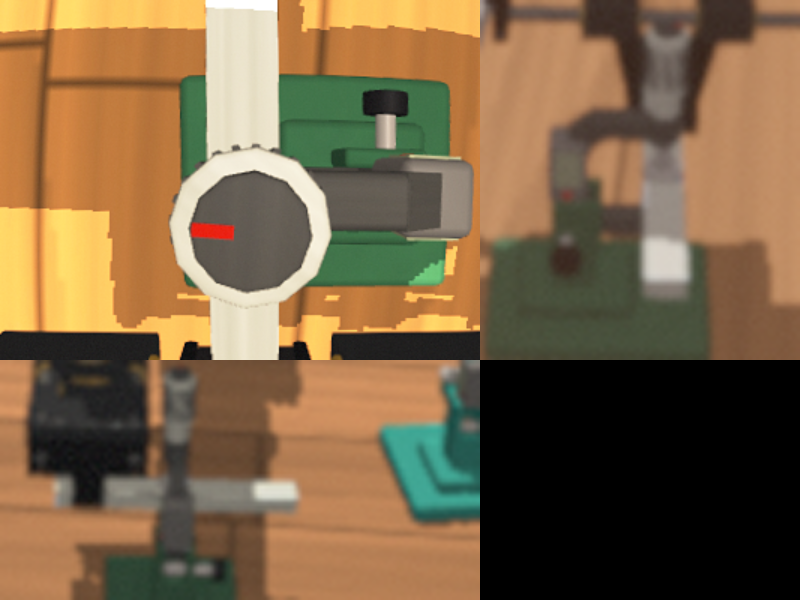

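```bash
python3 - <<'E'
from h import *
c=cam('wrist')
print('cap',atz(c,(327.3,194),0.179,True), 'ring',atz(c,(160+250/1.5,40+227.5/1.5),0.175,True))
for l,r,row in [(207,279,100),(212,279,320)]:
    A=[atz(c,(160+q/1.5,40+row/1.5),0.0895,True) for q in (l,r)]; print(np.mean(A,0),np.linalg.norm(A[0]-A[1]))
o=env.get_obs(); th=np.radians(o['tool_rot'][2]); print('mid from tool',o['tool_pos'][:2]+0.0588*np.array([np.cos(th),np.sin(th)]))
E
```

```text
cap [0.47194549 0.05314607 0.179     ] ring [0.47187651 0.05306757 0.175     ]
[0.46905583 0.07807329 0.0895    ] 0.019691076895618838
[0.47395758 0.01585667 0.0895    ] 0.01938760109201595
mid from tool [0.4709419  0.05455677]
```

>>> {"name": "apply_moves", "arguments": {
  "grip_force": 20,
  "moves": [
    [0,0.003,0.003,0,0,0,0],
    [0,0.003,0.005,0,0,0,0],
    [0,0.003,0.007,0,0,0,0],
    [0,0.003,0.009,0,0,0,0],
    [0,0.003,0.01,0,0,0,0],
    [0,0.003,0.01,0,0,0,0],
    [0,0.003,0.01,0,0,0,0]
  ]
}}

```text
time_s: 9.7
tool_pos: [0.4759, -0.0039, 0.0805]
tool_rot: [180.0, 0.0, 94.0]
force: [0.3, -0.4, -1.2]
grip_width: 0.0194
grasp_force: 20.0
```

>>> {"name": "apply_moves", "arguments": {
  "moves": [
    [0,0,0.001,0,0,0,0],
    [0,0,0.002,0,0,0,0],
    [0,0,0.002,0,0,0,0]
  ]
}}

```text
time_s: 10.0
tool_pos: [0.4759, -0.004, 0.0802]
tool_rot: [180.0, 0.0, 94.0]
force: [0.1, 0.2, -0.6]
grip_width: 0.0194
grasp_force: 20.0
```

>>> {"name": "apply_moves", "arguments": {
  "moves": [
    [0,0,0.001,0,0,0,0],
    [0,0,0.002,0,0,0,0],
    [0,0,0.002,0,0,0,0]
  ]
}}

```text
time_s: 10.3
tool_pos: [0.4759, -0.004, 0.0798]
tool_rot: [180.0, 0.0, 93.9]
force: [0.1, 0.3, 0.5]
grip_width: 0.02
grasp_force: 20.0
```

```bash
python3 -c "
from h import *
o=env.get_obs();print(o['tool_pos'],o['force'],o['wrist_torque'])"
```

```text
[ 0.47594032 -0.00400486  0.07980762] [0.1042464  0.30969894 0.50527898] [-0.10957234 -0.02187467  0.03587568]
```

>>> {"name": "apply_moves", "arguments": {
  "grip_force": 5,
  "moves": [
    [0,0,0.001,0,0,0,0],
    [0,0,0.001,0,0,0,0],
    [0,0,0.001,0,0,0,0.25],
    [0,0,0.001,0,0,0,0.3],
    [0,0,0.001,0,0,0,0.4],
    [0,0,0.001,0,0,0,0.4],
    [0,0,0.001,0,0,0,0.4],
    [0,0,0.001,0,0,0,0.4],
    [0,0,0.001,0,0,0,0.4],
    [0,0,0.001,0,0,0,0.4]
  ]
}}

```text
time_s: 11.3
tool_pos: [0.4759, -0.0039, 0.0795]
tool_rot: [180.0, 0.0, 94.0]
force: [0.0, 0.3, -0.4]
grip_width: 0.0348
grasp_force: 0.0
```

```bash
python3 - <<'E'
from h import *
o=env.get_obs();print(o['tool_pos'],o['force'],o['wrist_torque'],o['grip_width'])
im=viewer.read_camera('wrist'); c=cam('wrist'); sd=viewer.read_camera('side'); sc=viewer.read_camera('scene'); save('w5.png',im)
import cv2
for n,I in (('side',sd),('scene',sc)):
    b=masks_of(n,'bar'); print(n,[(round(x['conf'],2),x['location']) for x in b[:2]])
old=cv2.cvtColor(cv2.imread('pics/w4.png'),cv2.COLOR_BGR2RGB)
cv=np.zeros((360,800,3),np.uint8)
cv[:,:480]=cv2.resize(im[40:280,160:480],(480,360))
cv[:,480:800]=cv2.resize(sd[235:325,315:395],(320,360),interpolation=cv2.INTER_CUBIC)
save('c5.png',cv)
E
```

```text
[ 0.47589459 -0.0039301   0.07953359] [ 0.03446169  0.25621381 -0.36202795] [-0.02870769 -0.09871995 -0.02277499] 0.03479225514437311
side [(0.65, [360.0, 295.3]), (0.28, [263.4, 234.5])]
scene [(0.55, [373.2, 255.4])]
```

View pics/c5.png

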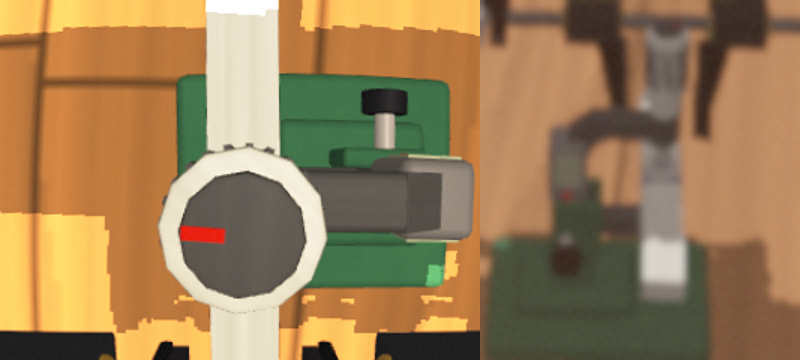

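>>> {"name": "apply_moves", "arguments": {
  "moves": [
    [0,0,-0.05,0,0,0,0.4],
    [0,0,-0.2,0,0,0,0.4],
    [0,0,-0.4,0,0,0,0.4],
    [0,0,-0.6,0,0,0,0.4],
    [0,0,-0.8,0,0,0,0.4],
    [0,0,-0.9,0,0,0,0.4],
    [0,0,-0.9,0,0,0,0.4]
  ]
}}

```text
time_s: 12.25
tool_pos: [0.4779, -0.0037, 0.2637]
tool_rot: [179.6, 0.1, 94.0]
force: [-0.3, 0.1, 0.1]
grip_width: 0.0349
grasp_force: 0.0
```

```bash
cat >> h.py <<'E'
def capfit(name,guess=None,z=0.179):
    o=env.get_obs(); c=cam('wrist'); im=viewer.read_camera('wrist'); save(name,im)
    g=proj(c,(0.4718,0.0532,0.175),True) if guess is None else guess
    h=cv2.cvtColor(im,cv2.COLOR_RGB2HSV); m=((h[...,1]<45)&(h[...,2]>170)).astype(np.uint8)
    gray=cv2.GaussianBlur(cv2.cvtColor(im,cv2.COLOR_RGB2GRAY),(5,5),1)
    d=(h[...,2]<115)&(h[...,1]<70)|(((h[...,0]<8)|(h[...,0]>172))&(h[...,1]>150))
    n,l,s,ce=cv2.connectedComponentsWithStats(d.astype(np.uint8))
    k=l[int(round(g[1])),int(round(g[0]))]; print('pred',g.round(1),'comp',k,s[k],ce[k].round(1),'pos',atz(c,ce[k],z,True).round(4), 'tool',o['tool_pos'].round(4),o['tool_rot'].round(2))
E
python3 - <<'E'
from h import *
capfit('w6.png'); o=env.get_obs(); print(o['qpos'].round(1))
print(atz(cam('wrist'),(320,240),0.179,True))
p,y=o['tool_pos'],o['tool_rot'][2]
go((0.4719,0.0531,0.26),180)
E
```

```text
pred [318.8 159. ] comp 23 [308 150  21  21 333] [318.6 159.7] pos [0.4717 0.0529 0.179 ] tool [ 0.4779 -0.0037  0.2637] [1.7961e+02 1.2000e-01 9.3970e+01]
[ 38.8  -3.2 -39.5 102.3  -2.   80.1   3.6]
[ 0.4747821  -0.00095945  0.179     ]
shift [ 0.2855 -0.0045  0.0065] turn [ 0.0012  0.0024 -1.0011]
```

>>> {"name": "apply_moves", "arguments": {
  "moves": [
    [0.05,0,0,0,0,-0.1,0.5],
    [0.1,0,0,0,0,-0.2,0.5],
    [0.15,0,0,0,0,-0.3,0.5],
    [0.2,0,0,0,0,-0.4,0.5],
    [0.25,0,0,0,0,-0.5,0.5],
    [0.285,-0.005,0,0,0,-0.6,0.5],
    [0.285,-0.005,0,0,0,-0.7,0.5],
    [0.285,-0.005,0,0,0,-0.8,0.5],
    [0.285,-0.005,0,0,0,-0.9,0.5],
    [0.285,-0.005,0,0,0,-1,0.5],
    [0.285,-0.005,0,0,0,-1,0.5],
    [0.285,-0.005,0,0,0,-1,0.5],
    [0.285,-0.005,0,0,0,-1,0.5]
  ]
}}

```text
time_s: 13.6
tool_pos: [0.4706, 0.0529, 0.259]
tool_rot: [180.0, -0.1, 179.8]
force: [-0.7, 0.3, -0.3]
grip_width: 0.0438
grasp_force: 0.0
```

```bash
python3 - <<'E'
from h import *
capfit('w7.png'); o=env.get_obs(); print(o['qpos'].round(1),o['tool_rot'])
viewer.read_camera('wrist'); print([(b['conf'],b['location'],atz(cam('wrist'),b['location'],0.16,True).round(4)) for b in boxes_of('wrist','thimble')])
go((0.4718,0.053,0.148),180)
E
```

```text
pred [323.9 245.3] comp 44 [313 236  21  20 318] [323.  245.7] pos [0.471  0.0526 0.179 ] tool [0.4706 0.0529 0.259 ] [ 1.8000e+02 -6.0000e-02  1.7976e+02]
[ 32.7  -3.4 -40.1 102.6  -2.2  80.   82.8] [-1.79999784e+02 -3.62342164e-02  1.79795141e+02]
[(0.93, [556.8, 9.8], array([0.2787, 0.2453, 0.16  ])), (0.87, [317.8, 241.2], array([0.4731, 0.0488, 0.16  ]))]
shift [-0.0048  0.0008  0.5569] turn [-0.     -0.0002 -0.0019]
```

View pics/w7.png

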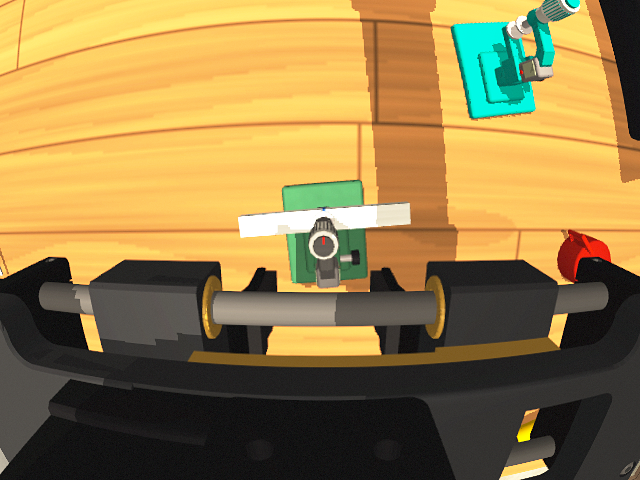

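>>> {"name": "apply_moves", "arguments": {
  "grip_force": 3,
  "moves": [
    [-0.003,0,0.1,0,0,0,0.5],
    [-0.003,0,0.25,0,0,0,0.5],
    [-0.003,0,0.4,0,0,0,0.5],
    [-0.003,0,0.5,0,0,0,0.5],
    [-0.003,0,0.57,0,0,0,0.5],
    [-0.003,0,0.57,0,0,0,0.5],
    [-0.003,0,0.57,0,0,0,0.5],
    [-0.003,0,0.57,0,0,0,0.5]
  ]
}}

```text
time_s: 14.55
tool_pos: [0.4725, 0.053, 0.1468]
tool_rot: [-180.0, 0.1, 179.9]
force: [-0.5, -0.0, 1.3]
grip_width: 0.0435
grasp_force: 0.0
```

```bash
python3 - <<'E'
from h import *
for i in range(2): capfit('w8.png')
o=env.get_obs(); print(o['tool_pos'],o['tool_rot'],o['force'],o['wrist_torque'])
go((0.4714,0.0528,0.145),180)
E
```

```text
pred [323.9 314.8] comp 0 [     0      0    640    480 191047] [320.  155.9] pos [0.4102 0.052  0.179 ] tool [0.4725 0.053  0.1468] [-1.7999e+02  1.3000e-01  1.7989e+02]
pred [324.  314.9] comp 0 [     0      0    640    480 191023] [320.  155.9] pos [0.4102 0.052  0.179 ] tool [0.4725 0.053  0.1468] [-1.7999e+02  1.3000e-01  1.7989e+02]
[0.4723892  0.05290313 0.14663919] [-1.79983508e+02  1.17271500e-01  1.79887148e+02] [ 0.18347728  0.34152942 -0.20703639] [ 0.11257722 -0.08959539 -0.01629076]
shift [ 0.005  -0.0005  0.0082] turn [-0.0002  0.0014 -0.0013]
```

>>> {"name": "apply_moves", "arguments": {
  "grip_force": 3,
  "moves": [
    [0.003,0,0,0,0,0,0.4],
    [0.003,0,0,0,0,0,0.32],
    [0.003,0,0,0,0,0,0.28],
    [0.003,0,0,0,0,0,0.24],
    [0.003,0,0,0,0,0,0.0],
    [0.003,0,0,0,0,0,0.0],
    [0.003,0,0,0,0,0,0.0],
    [0.003,0,0,0,0,0,0.0]
  ]
}}

```text
time_s: 15.45
tool_pos: [0.4709, 0.0529, 0.1455]
tool_rot: [-180.0, -0.0, 179.9]
force: [-0.0, -0.2, 1.2]
grip_width: 0.0205
grasp_force: 3.0
```

```bash
python3 - <<'E'
from h import *
o=env.get_obs(); print(o['tool_pos'],o['force'],o['wrist_torque'],o['grip_width'],o['grasp_force'])
E
```

```text
[0.47094513 0.052891   0.14553391] [-0.01931665 -0.24677129  1.20797723] [ 0.13900397 -0.10048925  0.01515532] 0.020488633046769473 3.0000400403514504
```

>>> {"name": "apply_moves", "arguments": {
  "grip_force": 10,
  "moves": [
    [0,0,0,0,0,0,0],
    [0,0,0,0,0,0,0],
    [0,0,0,0,0,0.04,0],
    [0,0,0,0,0,0.1,0],
    [0,0,0,0,0,0.17,0],
    [0,0,0,0,0,0.24,0],
    [0,0,0,0,0,0.31,0]
  ]
}}

```text
time_s: 16.15
tool_pos: [0.471, 0.0532, 0.1455]
tool_rot: [180.0, 0.0, 153.0]
force: [0.2, 1.0, 0.2]
grip_width: 0.0205
grasp_force: 10.0
```

```bash
python3 - <<'E'
from h import *
o=env.get_obs(); print(o['tool_pos'],o['tool_rot'],o['force'],o['wrist_torque'],o['grip_width'],o['grasp_force'])
E
```

```text
[0.47101449 0.05317415 0.14554509] [1.79977295e+02 3.71155303e-04 1.53019667e+02] [0.15896947 0.96679964 0.22423729] [ 0.20018718 -0.20154859  0.00028555] 0.020518547655686878 9.996147737838328
```

>>> {"name": "apply_moves", "arguments": {
  "moves": [
    [0,0,0,0,0,0.07,0],
    [0,0,0,0,0,0.14,0],
    [0,0,0,0,0,0.21,0],
    [0,0,0,0,0,0.28,0],
    [0,0,0,0,0,0.35,0],
    [0,0,0,0,0,0.42,0],
    [0,0,0,0,0,0.49,0],
    [0,0,0,0,0,0.56,0],
    [0,0,0,0,0,0.63,0],
    [0,0,0,0,0,0.7,0]
  ]
}}

```text
time_s: 17.15
tool_pos: [0.4716, 0.0536, 0.1456]
tool_rot: [179.9, -0.1, 92.9]
force: [2.5, -0.1, -1.5]
grip_width: 0.0205
grasp_force: 10.0
```

```bash
python3 - <<'E'
from h import *
o=env.get_obs(); print(o['tool_pos'],o['tool_rot'],o['force'],o['wrist_torque'],o['grip_width'],o['grasp_force'])
E
```

```text
[0.47157762 0.05355037 0.1455616 ] [ 1.79911200e+02 -5.19455353e-02  9.28766110e+01] [ 2.50462103 -0.1416417  -1.49710255] [ 0.28348144 -0.50112337  0.02762106] 0.020532580454392064 9.9960001045838
```

>>> {"name": "apply_moves", "arguments": {
  "moves": [
    [0,0.0025,0,0,0,0,0],
    [0,0.0025,0,0,0,0,0]
  ]
}}

```text
time_s: 17.35
tool_pos: [0.4716, 0.0535, 0.1456]
tool_rot: [180.0, -0.0, 93.3]
force: [0.9, 2.4, -1.2]
grip_width: 0.021
grasp_force: 10.0
```

```bash
python3 - <<'E'
from h import *
o=env.get_obs(); print(o['tool_pos'],o['tool_rot'],o['force'],o['wrist_torque'],o['grip_width'],o['grasp_force'])
E
```

```text
[0.47158466 0.05351204 0.14555147] [ 1.79982080e+02 -4.20715110e-02  9.32599446e+01] [ 0.91462638  2.36774998 -1.19337869] [ 0.44372955 -0.33191253 -0.04247126] 0.021043548777199023 10.000164611265063
```

>>> {"name": "apply_moves", "arguments": {
  "moves": [
    [0.002,0.001,0,0,0,0.07,0],
    [0.002,0.001,0,0,0,0.14,0],
    [0.002,0.001,0,0,0,0.21,0],
    [0.002,0.001,0,0,0,0.28,0],
    [0.002,0.001,0,0,0,0.35,0],
    [0.002,0.001,0,0,0,0.42,0],
    [0.002,0.001,0,0,0,0.49,0],
    [0.002,0.001,0,0,0,0.55,0]
  ]
}}

```text
time_s: 18.15
tool_pos: [0.4721, 0.0533, 0.1456]
tool_rot: [180.0, -0.0, 45.7]
force: [2.8, 1.1, -1.7]
grip_width: 0.0208
grasp_force: 10.0
```

```bash
python3 - <<'E'
from h import *
o=env.get_obs(); print(o['tool_pos'],o['tool_rot'],o['force'],o['wrist_torque'],o['grip_width'],o['grasp_force'],o['qpos'].round(1))
E
```

```text
[0.47212983 0.05333218 0.14557853] [ 1.79954095e+02 -4.75633750e-02  4.57317670e+01] [ 2.80788863  1.10451985 -1.67418027] [ 0.21505023 -0.46276217  0.04873124] 0.020827336750515426 9.9969810876064 [ 28.8   1.9 -38.7 111.8   1.3  66.7 -54.7]
```

>>> {"name": "apply_moves", "arguments": {
  "moves": [
    [0.004,0.002,0,0,0,0.0,0],
    [0.004,0.002,0,0,0,0.0,0]
  ]
}}

```text
time_s: 18.35
tool_pos: [0.4722, 0.0534, 0.1455]
tool_rot: [-180.0, 0.1, 46.0]
force: [-0.7, -0.1, 1.1]
grip_width: 0.0205
grasp_force: 10.0
```

```bash
cat >> h.py <<'E'
def readings(n=6):
    E=[];W=[];F=[]
    for i in range(n):
        viewer.read_camera('side'); o=env.get_obs(); E.append(o['effort'][6]); W.append(o['wrist_torque']); F.append(o['force'])
    print('t',o['time_s'],'yaw',o['tool_rot'][2].round(2),'eff7',np.round(E,4),'\nTz',np.round(W,3)[:,2],'mean',np.mean(W,0).round(3),'F',np.mean(F,0).round(2),np.std(F,0).round(2),'pos',o['tool_pos'].round(4))
E
python3 -c "
from h import *
readings()"
```

```text
t 18.65 yaw 45.86 eff7 [0.0257 0.0338 0.0306 0.0248 0.0195 0.0155] 
Tz [ 0.031  0.028 -0.005 -0.013  0.034 -0.026] mean [0.001 0.243 0.008] F [-1.54  0.39  1.74] [0.46 0.42 0.24] pos [0.4722 0.0534 0.1455]
```

>>> {"name": "apply_moves", "arguments": {
  "moves": [
    [-0.001,-0.001,0,0,0,0.07,0],
    [-0.001,-0.001,0,0,0,0.14,0],
    [-0.001,-0.001,0,0,0,0.21,0],
    [-0.001,-0.001,0,0,0,0.28,0]
  ]
}}

```text
time_s: 19.05
tool_pos: [0.4723, 0.0531, 0.1455]
tool_rot: [180.0, -0.0, 21.5]
force: [-0.1, -0.1, 1.0]
grip_width: 0.0205
grasp_force: 10.0
```

```bash
cat >> h.py <<'E'
def now():
    o=env.get_obs(); print('t',o['time_s'].round(2),'yaw',o['tool_rot'][2].round(2),'eff7',o['effort'][6].round(4),'v7',o['joint_velocities'][6].round(1),'q7',o['qpos'][6].round(1),'Tz',o['wrist_torque'][2].round(3),'F',o['force'].round(2),'pos',o['tool_pos'].round(4))
E
python3 -c "
from h import *
now()"
```

```text
Traceback (most recent call last):
  File "h.py", line 50, in now
    o=env.get_obs(); print('t',o['time_s'].round(2),'yaw',o['tool_rot'][2].round(2),'eff7',o['effort'][6].round(4),'v7',o['joint_velocities'][6].round(1),'q7',o['qpos'][6].round(1),'Tz',o['wrist_torque'][2].round(3),'F',o['force'].round(2),'pos',o['tool_pos'].round(4))
                               ^^^^^^^^^^^^^^^^^
AttributeError: 'float' object has no attribute 'round'
```

```bash
sed -i "s/o\['time_s'\].round(2)/round(float(o['time_s']),2)/" h.py; python3 -c "
from h import *
now()"
```

```text
t 19.05 yaw 21.54 eff7 1.0693 v7 -59.5 q7 -78.9 Tz 0.01 F [-0.14 -0.13  0.96] pos [0.4723 0.0531 0.1455]
```

>>> {"name": "apply_moves", "arguments": {
  "moves": [
    [0,0,0,0,0,0.07,0],
    [0,0,0,0,0,0.14,0],
    [0,0,0,0,0,0.2,0],
    [0,0,0,0,0,0.25,0],
    [0,0,0,0,0,0.25,0],
    [0,0,0,0,0,0.25,0]
  ]
}}

```text
time_s: 19.65
tool_pos: [0.4724, 0.0529, 0.1455]
tool_rot: [179.9, -0.0, 0.4]
force: [-0.2, -1.7, 0.8]
grip_width: 0.0206
grasp_force: 10.0
```

```bash
python3 -c "
from h import *
now();readings(5)"
```

```text
t 19.65 yaw 0.37 eff7 -0.029 v7 -0.3 q7 -100.1 Tz -0.027 F [-0.17 -1.68  0.84] pos [0.4724 0.0529 0.1455]
t 19.9 yaw 0.29 eff7 [0.0061 0.0107 0.0085 0.0049 0.0018] 
Tz [ 0.048  0.038 -0.005 -0.021 -0.007] mean [-0.57  -0.05   0.011] F [ 0.27 -2.39  0.58] [0.16 0.72 0.12] pos [0.4723 0.053  0.1455]
```

```bash
cat >> h.py <<'E'
def sidepic(name,n=4):
    im=np.mean([viewer.read_camera('side').astype(float) for _ in range(n)],0); np.save(name,im); return im
E
python3 - <<'E'
from h import *
im=sidepic('s1.npy'); s0=cv2.cvtColor(cv2.imread('pics/side0.png'),cv2.COLOR_BGR2RGB).astype(float)
np.set_printoptions(linewidth=200)
print('start'); print(s0[264:292,352:370].mean(2).round(0).astype(int))
print('now'); print(im[264:292,352:370].mean(2).round(0).astype(int))
c=cam('side')
for z in (0.075,0.087,0.0885,0.09,0.094,0.114,0.13): print(z,proj(c,(0.472,0.053,z)).round(2), proj(c,(0.472,0.063,z)).round(2))
E
```

```text
start
[[ 78  72  69  68  69  74  85  94 101 102  98  90  96 115 132 134 136 137]
 [ 73  67  67  67  66  67  69  73  78  79  77  77  90 115 131 137 137 136]
 [ 65  63  64  64  62  64  62  64  62  65  62  66  88 116 132 137 137 136]
 [ 62  61  59  64  60  63  62  64  60  63  60  68  87 117 133 137 137 137]
 [ 63  66  64  66  63  61  61  64  61  62  60  65  88 116 132 137 138 137]
 [ 75  79  81  80  77  70  66  62  64  64  61  75  96 121 133 137 137 135]
 [ 99 102 104 105 101  92  77  71  66  67  72  90 112 129 137 137 138 136]
 [115 121 122 123 122 113  98  84  79  81  93 112 127 136 137 138 136 138]
 [123 128 130 132 132 127 114 102  94  95 110 128 134 137 139 139 137 136]
 [124 129 131 132 136 133 124 111 103 108 122 136 142 139 139 137 137 137]
 [124 130 132 134 137 135 125 110 105 113 132 150 149 143 139 137 137 135]
 [126 130 131 134 135 128 117 107 106 115 141 163 163 149 139 138 137 139]
 [126 130 129 129 128 119 112 107 106 117 145 170 170 154 140 137 136 137]
 [127 131 127 123 121 117 115 111 112 125 153 173 172 153 140 138 139 138]
 [128 129 127 123 121 118 118 118 120 134 15
[... 2676 characters left out ...]
21 136 146 165 178 163 146 146 168 187 180 158 146 144 142]
 [ 73  76  90 116 134 144 158 169 158 144 146 166 184 178 157 146 143 143]
 [ 70  72  87 115 134 142 147 152 147 143 144 159 174 168 152 145 144 142]
 [ 67  70  86 115 134 140 142 142 142 141 142 148 156 153 147 144 142 142]
 [ 63  67  84 114 134 140 140 140 141 141 140 142 144 145 145 144 143 142]
 [ 62  66  83 114 133 140 140 140 140 140 140 140 142 144 144 144 143 142]]
0.075 [359.66 284.51] [359.34 287.47]
0.087 [359.88 279.72] [359.56 282.66]
0.0885 [359.91 279.11] [359.59 282.06]
0.09 [359.94 278.51] [359.62 281.45]
0.094 [360.01 276.89] [359.69 279.83]
0.114 [360.39 268.73] [360.07 271.63]
0.13 [360.7  262.09] [360.37 264.96]
```

>>> {"name": "apply_moves", "arguments": {
  "moves": [
    [0,0,0,0,0,0,0.3],
    [0,0,0,0,0,0,0.4],
    [0,0.0025,0,0,0,0,0.4],
    [0,0.0025,0,0,0,-0.1,0.4],
    [0,0.0025,0,0,0,-0.2,0.4],
    [0,0.0025,0,0,0,-0.3,0.4],
    [0,0.0025,0,0,0,-0.4,0.4],
    [0,0.0025,0,0,0,-0.5,0.4],
    [0,0.0025,0,0,0,-0.6,0.4],
    [0,0.0025,0,0,0,-0.7,0.4],
    [0,0.0025,0,0,0,-0.8,0.4],
    [0,0.0025,0,0,0,-0.9,0.4],
    [0,0.0025,0,0,0,-1,0.4],
    [0,0.0025,0,0,0,-1,0.4]
  ]
}}

```text
time_s: 21.5
tool_pos: [0.472, 0.0537, 0.1455]
tool_rot: [-180.0, -0.0, 86.3]
force: [0.3, 0.1, 0.0]
grip_width: 0.0343
grasp_force: 0.0
```

>>> {"name": "apply_moves", "arguments": {
  "moves": [
    [0,0,0,0,0,-0.1,0.4],
    [0,0,0,0,0,-0.2,0.4],
    [0,0,0,0,0,-0.3,0.4],
    [0,0,0,0,0,-0.4,0.4],
    [0,0,0,0,0,-0.5,0.4],
    [0,0,0,0,0,-0.6,0.4],
    [0,0,0,0,0,-0.7,0.4],
    [0,0,0,0,0,-0.8,0.4],
    [0,0,0,0,0,-0.9,0.4],
    [0,0,0,0,0,-1,0.4],
    [0,0,0,0,0,-1,0.4],
    [0,0,0,0,0,-1,0.4],
    [0,0,0,0,0,-1,0.4]
  ]
}}

```text
time_s: 22.8
tool_pos: [0.4721, 0.0532, 0.1455]
tool_rot: [180.0, -0.0, 172.0]
force: [-0.3, 0.2, -0.6]
grip_width: 0.0345
grasp_force: 0.0
```

```bash
python3 - <<'E'
from h import *
now()
a=np.load('s1.npy'); b=sidepic('s2.npy')
print((a-b)[276:292:2,354:366:2].mean(2).round(1))
go((0.4722,0.0526,0.1455),172)
E
```

```text
t 22.8 yaw 171.96 eff7 -0.0353 v7 1.1 q7 71.4 Tz 0.014 F [-0.35  0.22 -0.58] pos [0.4721 0.0532 0.1455]
[[ 0.1  0.2 -0.7  0.8  0.8 -1.2]
 [ 0.7 -0.1  0.3 -0.8 -0.6  0.3]
 [ 0.  -0.2  0.3 -0.9 -0.1 -0.2]
 [-0.1 -0.2  2.   2.5  0.2  4.7]
 [ 0.1  0.2 20.1 19.2  4.6 29. ]
 [-0.2  0.2 24.2 21.8  4.2 20.7]
 [-0.8 -0.8  6.5  6.4  2.1 16.5]
 [ 0.1 -0.3 -0.6  0.2 -0.6  2. ]]
shift [-0.0004 -0.0026  0.0002] turn [-0.      0.      0.0011]
```

>>> {"name": "apply_moves", "arguments": {
  "grip_force": 3,
  "moves": [
    [0,0,0,0,0,0,0.3],
    [0,0,0,0,0,0,0.27],
    [0,0,0,0,0,0,0.24],
    [0,0,0,0,0,0,0.0],
    [0,0,0,0,0,0,0.0],
    [0,0,0,0,0,0,0.0],
    [0,0,0,0,0,0,0.0]
  ]
}}

```text
time_s: 23.7
tool_pos: [0.4721, 0.0528, 0.1455]
tool_rot: [-180.0, -0.0, 172.2]
force: [0.6, -0.9, 0.7]
grip_width: 0.0205
grasp_force: 3.0
```

>>> {"name": "apply_moves", "arguments": {
  "grip_force": 10,
  "moves": [
    [0,0,0,0,0,0,0],
    [0,0,0,0,0,0,0],
    [0,0,0,0,0,0.04,0],
    [0,0,0,0,0,0.09,0],
    [0,0,0,0,0,0.15,0],
    [0,0,0,0,0,0.2,0],
    [0,0,0,0,0,0.24,0],
    [0,0,0,0,0,0.24,0]
  ]
}}

```text
time_s: 24.5
tool_pos: [0.4721, 0.0527, 0.1455]
tool_rot: [-180.0, 0.0, 151.5]
force: [0.2, -1.8, 1.5]
grip_width: 0.0208
grasp_force: 10.0
```

```bash
cat >> h.py <<'E'
def track(name):
    b=sidepic(name); a=np.load('s2.npy'); cs=slice(354,366)
    pa=a[:,cs].mean(2); pb=b[:,cs].mean(2); best=[]
    for (r0,r1) in ((276,282),(274,282),(278,283)):
        rows=np.arange(r0,r1+1); e=[]
        S=np.arange(-0.5,1.6,0.01)
        for s in S:
            # pb(row)=pa(row-s)
            f=rows-s; i=np.floor(f).astype(int); w=(f-i)[:,None]; e.append((((1-w)*pa[i]+w*pa[i+1]-pb[rows])**2).mean())
        k=int(np.argmin(e)); best.append((round(float(S[k]),2),round(float(e[k]),2)))
    print('shift px',best,'mean diff rows276-283',(pb-pa)[276:284].mean(1).round(2))
    o=env.get_obs(); print('eff7',o['effort'][6].round(3),'yaw',o['tool_rot'][2].round(2))
E
python3 - <<'E'
from h import *
now(); track('s3.npy'); now()
E
```

```text
t 24.5 yaw 151.52 eff7 -0.419 v7 3.1 q7 51.0 Tz 0.003 F [ 0.19 -1.8   1.51] pos [0.4721 0.0527 0.1455]
shift px [(0.03, 0.59), (-0.13, 2.48), (-0.02, 1.14)] mean diff rows276-283 [ 0.72  0.75  0.62  0.35  0.08  0.48  0.1  -0.08]
eff7 0.005 yaw 151.58
t 24.7 yaw 151.58 eff7 0.0046 v7 -0.2 q7 51.1 Tz -0.021 F [-1.12 -3.15  1.64] pos [0.4721 0.0527 0.1455]
```

>>> {"name": "apply_moves", "arguments": {
  "moves": [
    [-0.001,-0.002,0,0,0,0.05,0],
    [-0.001,-0.002,0,0,0,0.1,0],
    [-0.001,-0.002,0,0,0,0.16,0],
    [-0.001,-0.002,0,0,0,0.22,0],
    [-0.001,-0.002,0,0,0,0.27,0],
    [-0.001,-0.002,0,0,0,0.3,0],
    [-0.001,-0.002,0,0,0,0.3,0]
  ]
}}

```text
time_s: 25.4
tool_pos: [0.472, 0.0525, 0.1455]
tool_rot: [-180.0, 0.0, 125.8]
force: [-1.3, -1.4, 1.5]
grip_width: 0.021
grasp_force: 10.0
```

```bash
python3 - <<'E'
from h import *
now(); track('s4.npy'); now()
E
```

```text
t 25.4 yaw 125.78 eff7 -0.3315 v7 2.2 q7 25.3 Tz -0.02 F [-1.26 -1.43  1.51] pos [0.472  0.0525 0.1455]
shift px [(-0.09, 1.49), (-0.16, 3.11), (-0.12, 1.67)] mean diff rows276-283 [1.47 1.28 1.36 0.95 0.67 1.15 0.88 0.7 ]
eff7 -0.001 yaw 125.81
t 25.6 yaw 125.81 eff7 -0.0007 v7 -0.4 q7 25.4 Tz 0.005 F [-2.45 -2.23  2.31] pos [0.472  0.0526 0.1455]
```

>>> {"name": "apply_moves", "arguments": {
  "moves": [
    [0,0,0,0,0,0,0.3],
    [0,0,0,0,0,0,0.4],
    [0,0,0,0,0,0,0.45],
    [0,0,-0.1,0,0,0,0.45],
    [0,0,-0.25,0,0,0,0.45],
    [0,0,-0.4,0,0,0,0.45],
    [0,0,-0.5,0,0,0,0.45],
    [0,0,-0.57,0,0,0,0.45],
    [0,0,-0.57,0,0,0,0.45],
    [0,0,-0.57,0,0,0,0.45],
    [0,0,-0.57,0,0,0,0.45]
  ]
}}

```text
time_s: 26.7
tool_pos: [0.4714, 0.0526, 0.2581]
tool_rot: [-179.9, -0.1, 125.8]
force: [0.1, 0.4, -0.8]
grip_width: 0.0391
grasp_force: 0.0
```

```bash
python3 - <<'E'
from h import *
now(); capfit('w9.png')
c=cam('wrist'); 
def ang(name,c,g,up=8):
    im=cv2.imread('pics/'+name); h=cv2.cvtColor(im,cv2.COLOR_BGR2HSV); g=np.round(g).astype(int)
    red=((h[...,0]<8)|(h[...,0]>172))&(h[...,1]>120); m=np.zeros_like(red); m[g[1]-14:g[1]+15,g[0]-14:g[0]+15]=1
    px=np.argwhere(red&m)[:,::-1]; r=px.mean(0)
    d=(h[...,2]<115)&(h[...,1]<70)|red; n,l,s,ce=cv2.connectedComponentsWithStats((d).astype(np.uint8)); k=l[g[1],g[0]]; q=np.argwhere(l==k)[:,::-1].astype(np.float32)
    (ex,ey),rad=cv2.minEnclosingCircle(q)
    print(name,'n',len(px),'red',r.round(1),'circ',round(ex,1),round(ey,1),round(rad,1))
    for ctr in ((ex,ey),ce[k]):
        v=(atz(c,r,.179,True)-atz(c,ctr,.179,True))[:2]; print('  world angle',np.degrees(np.arctan2(v[1],v[0])).round(1),np.linalg.norm(v).round(4))
ang('w9.png',c,proj(c,(0.472,0.0528,0.179),True))
# reference pictures: rebuild their camera poses from the tool pose
def campose(c,tp,yaw):
    o=env.get_obs(); Rt=R.from_euler('xyz',o['tool_rot'],degrees=True); Rn=R.from_euler('xyz',[180,0,yaw],degrees=True)
    d=dict(c); d['position']=np.array(tp)+Rn.apply(Rt.inv().apply(np.array(c['position'])-o['tool_pos'])); d['orientation']=(Rn*Rt.inv()).as_matrix()@rot(c); return d
c7=campose(c,(0.4706,0.0529,0.259),179.8); ang('w7.png',c7,(323,245.7))
c6=campose(c,(0.4779,-0.0037,0.2637),94.0); ang('w6.png',c6,(318.6,159.7))
E
```

```text
t 26.7 yaw 125.76 eff7 -0.0006 v7 0.1 q7 28.6 Tz -0.013 F [ 0.09  0.38 -0.83] pos [0.4714 0.0526 0.2581]
pred [324.3 243.7] comp 62 [314 235  21  21 324] [323.7 244.4] pos [0.4711 0.0534 0.179 ] tool [0.4714 0.0526 0.2581] [-1.7990e+02 -9.0000e-02  1.2576e+02]
w9.png n 23 red [324.7 251.8] circ 323.9 244.7 10.5
  world angle -48.2 0.005
  world angle -46.8 0.0052
w7.png n 26 red [323.  240.2] circ 323.1 245.9 10.3
  world angle -180.0 0.004
  world angle 179.3 0.0038
w6.png n 26 red [311.8 159.2] circ 318.3 159.7 10.4
  world angle 179.1 0.0043
  world angle 179.4 0.0044
```

```bash
python3 - <<'E'
from h import *
s0=cv2.cvtColor(cv2.imread('pics/side0.png'),cv2.COLOR_BGR2RGB).astype(float).mean(2)
b=sidepic('s5.npy').mean(2)
for cs in (slice(354,357),slice(355,358),slice(354,359)):
    rows=np.arange(278,285); S=np.arange(0.8,3,0.02); e=[]
    pb=b[rows,cs]
    for s in S:
        f=rows-s; i=np.floor(f).astype(int); w=(f-i)[:,None]; q=(1-w)*s0[i,cs]+w*s0[i+1,cs]
        q=q-q.mean(0); p=pb-pb.mean(0); e.append(((q-p)**2).mean())
    k=int(np.argmin(e)); print(S[k].round(2),'px ->',(S[k]/0.404).round(2),'mm',e[k].round(1))
E
```

```text
2.2 px -> 5.45 mm 2.6
2.18 px -> 5.4 mm 2.9
2.28 px -> 5.64 mm 5.1
```

```bash
python3 -c "
from h import *
print(env.sign_off())"
```

```text
the job is handed in; nothing more can be done
None
```

The job is handed in, with no verdict shown: the bar lies across the anvil, spindle down on it, ratchet slipped an estimated 0.8 rad (about three clicks, from camera pictures), and the gripper is open and clear above the thimble.

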